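# Raise the telescopic camera stand and hold it up

## Task

Get the small telescopic camera stand on the bench ready for photographing the stock: press its release button so that the column springs up by itself to its first stop, then take the crossbar at the head of the column and draw it straight up to its second, last stop. Finish while still holding the crossbar there with the column fully extended, since its spring pulls it back down if let go. Leave the bowl, mug, vase and plates where they are.

Things in the scene. Friction and masses are not known exactly. Their poses are not given: they have to be found in the camera images.
- stand: fixed stand, bolted down, left or right on the bench, yaw within 1 rad (button roughly towards the robot). Origin: bench surface, on the column's axis; z up. Dark steel base plate 180 (x -120 to +60) x 110 (y) x 12 high; grey round outer tube at the origin, 53 across, 125 high; grey button block against it on the -x side (x -90 to -20), 46 wide in y, 110 high
- button (a joint): release button travel in m: 0 = up (sprung), 0.006 = fully down. It needs about 2 N to start and 4.5 N to be fully down; it lets go of the column's catch at about 0.004 and springs up again when left
- button_top (a point): centre of the top face of the plain steel round push button (28 across) on the button block, 68 mm from the column axis towards the stand's -x, 122 mm above the bench when up; pressed straight down
- column (a joint): upward extension in m: 0 to 0.002 = stowed and caught, cannot be pulled. Freed by the button, a spring lifts it within half a second to its first stop at about 0.035 (0.028 to 0.042), where it rests; 0.100 = second stop, a hard end. Past the first stop the spring pulls back, about 7 N at the second
- crossbar: head of the column: black bar 26 (stand x) x 90 (stand y) x 22 high, a steel camera screw 18 across, 10 high on the middle of its top. Origin: middle of its underside, 128 mm above the bench stowed, about 163 at the first stop, 228 at the second; axes as the stand's; only moves up and down. Aluminium column below it 20 across; a dark ring on it clears the tube's mouth at each stop
- crossbar_mid (a point): the middle of the crossbar (11 mm above its underside, on the column axis): a place to grip it across its 26 mm width
- bowl: bystander: loose brown earthenware bowl, 170 across, 65 high, origin at its underside; stands on the other side of the bench from the stand
- mug: bystander: loose blue mug 80 across, 90 high, handle on its +y, origin at its underside
- vase: bystander: loose green glass vase 80 across, 130 high, origin at its underside
- plates: bystander: loose pile of white plates 150 across, 47 high, origin at its underside
Not all that is in view belongs to the job. Of the things that look like the stand, take the one that is nearest to the robot's base at the start.

How it is judged:
By the outcome, as a careful person would: the job done as asked, in the order asked, and still so for the second after the job is handed in, while the arm keeps its last pose, push and grip.
It also fails if it takes over 45 s, if anything falls off the work surface, if the arm or the gripper's body presses on something with over 40 N, if the wrist force passes 120 N, or if a joint passes its speed limit or range.

## Robot

A 7-joint arm with a two-finger parallel gripper is mounted at the origin on the work surface. World frame = base frame: x ahead of the robot, y to its left, z up, the work surface at z = 0. Lengths are in mm, angles in rad, forces in N, time in s.
With the tool pointing down it reaches from about 400 to 875 mm from the base axis. Payload 19.3 kg.
Tool frame: the origin (TCP) lies at the very end of the fingers, on their centre line; the grasp point (between the pads) lies 19 mm behind it (grip_point_offset is the z of the grasp point in the tool frame, in mm); z points along the fingers, x is the direction in which the jaws open and shut, and the axes are right-handed (so a half turn about z gives the same grasp; the last joint's range is limited). The gripper opens to 85 mm and grips with 20 to 120 N. Pads are 22 mm wide; open, the fingers measure 114 mm over their backs; the gripper's body (76 mm by 85 mm) begins 54 mm behind the grasp point. The pads swing forward as they close: fully open they stand 13 mm farther back than shut.
Start: joints at [1.173, 0.521, -0.036, 1.599, 0.021, 1.021, -0.113], TCP at [201.197, -591.721, 231.291] pointing down, gripper open.
Joint ranges: [-2.91, 2.91], [-0.3, 2.13], [-1.5, 1.42], [0.17, 2.43], [-1.26, 4.41], [0.16, 1.93], [-2.52, 2.52]. Speed limits (rad/s): [1.89, 1.89, 2.39, 2.39, 3.01, 3.01, 3.01].

## Interface

Orientations are given as a 3x3 rotation matrix whose columns are the frame's x, y, z axes.
In Python, from workcell import movep, movel, goto_joints, open_gripper, clamp, wait, inverse_kinematics, read_state, camera, PlanningError, finish_job, grip_point_offset gives the robot as it stands. Calls block until the motion is done:
- movep(position, orientation): joint-space move of the TCP to a pose.
- movel(position, frame=None, max_speed=150, guard=None): straight line of the TCP; frame=None keeps the orientation; max_speed is the mean speed in mm/s. With guard (N) it stops when the force on the tool has changed by that much, and returns True; else False.
- goto_joints(angles): joint-space move.
- open_gripper() and clamp(): open the fingers fully, or close them until they stop; the grip force is fixed at half the most.
- wait(seconds).
- inverse_kinematics(position, orientation): joint angles nearest the present ones, or None.
- read_state(): the state.
- camera(name): name is "scene" or "side" or "wrist"; returns a dict with "image" (420x560x3 uint8, blue, green, red), "range_z" (420x560 float32, mm along the optical axis (not along the pixel's ray), 0 where there is no reading), "fx", "fy", "cx", "cy" (pixels), "dist_coeffs" ([k1, k2, p1, p2, k3] as OpenCV has them; the pictures are not rectified), "cam_to_world" (4x4, takes a point from camera to world coordinates). Camera axes: x right, y up, looking along -z (the intrinsics and any distortion apply to the point x, -y, -z); pixel columns grow to the right and rows downward; lengths in mm; the calibration is good to about 2 mm. A picture is of the moment at which its call begins.
A pose or a line that the arm cannot do raises PlanningError and nothing moves.
- finish_job(): hands the job in, once; it reports no verdict.
The state is a dict: "time": time; "qpos": joint angles; "qvel": joint speeds; "joint_efforts": joint torques, N m; "eef_pos": TCP position; "tool_rot": TCP orientation; "ft_force": force on the tool from outside, world axes, zero at the start; "torque": the same for the moment, N m; "finger_gap": finger opening in mm.
Only numpy, scipy, OpenCV 4.12 (cv2) and the standard library are available. Lean on these libraries where they do the work, as an engineer would, in place of code of your own. Each camera call takes 0.05 s, during which the arm holds its last target.

## Working session

There is one attempt and no reset: what is moved stays moved. The work goes in short steps, each a Python script; the robot and the scene stay as the last script left them, time stands still between calls to the robot, and variables do not carry over. Pictures are saved under pics/ and viewed, and the job is handed in when it is done.

```bash
mkdir -p pics; ls
python3 - <<'E'
from workcell import *
import cv2, numpy as np
s=read_state(); print(s['time'],s['eef_pos'],s['finger_gap'],grip_point_offset)
for n in ["scene","side","wrist"]:
    c=camera(n); cv2.imwrite(f"pics/{n}0.png",c['image']); np.savez(f"pics/{n}0.npz",**c)
    print(n,c['fx'],c['fy'],c['cx'],c['cy'],c['dist_coeffs'],np.round(c['cam_to_world'],3).tolist(),(c['range_z']>0).mean())
E
```

```text
pics
0.0 [ 201.04854941 -591.41770477  230.72794823] 85.2020559323041 -18.700000000000003
scene 427.912292445418 427.912292445418 273.8389830148311 216.36327659161321 [-0.06281866  0.          0.          0.          0.        ] [[0.435, -0.677, 0.594, 1522.664], [0.9, 0.323, -0.291, -537.099], [0.005, 0.661, 0.75, 1214.679], [0.0, 0.0, 0.0, 1.0]] 0.9891496598639455
side 534.0047474549585 534.0047474549585 278.8594930998961 216.79398169476173 [-0.006702  0.        0.        0.        0.      ] [[-0.671, 0.522, -0.527, -418.857], [-0.742, -0.459, 0.489, 846.86], [0.014, 0.718, 0.695, 1485.597], [0.0, 0.0, 0.0, 1.0]] 0.9957950680272109
wrist 296.8440757288557 296.8440757288557 279.54044151022646 212.00782425388877 [0.01480237 0.         0.         0.         0.        ] [[0.322, 0.901, 0.291, 276.014], [-0.947, 0.307, 0.098, -566.875], [-0.001, -0.307, 0.952, 373.408], [0.0, 0.0, 0.0, 1.0]] 0.9961224489795918
```

View pics/scene0.png

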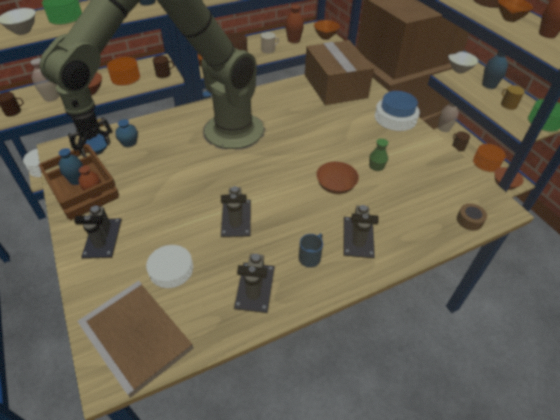

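View pics/side0.png

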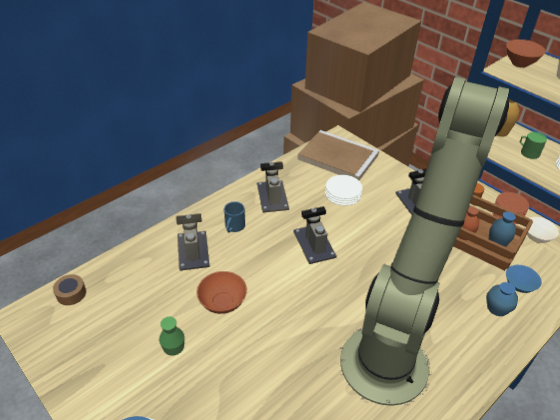

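View pics/wrist0.png

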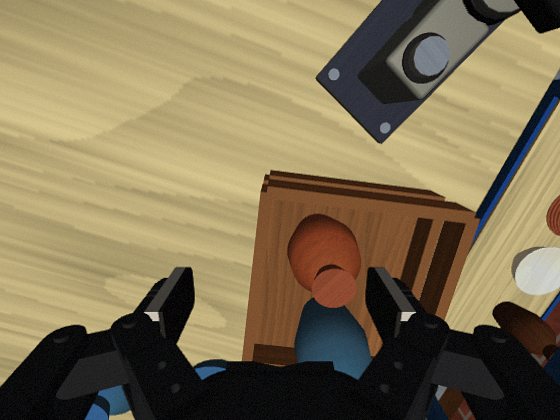

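Four stands are visible. In the scene view they are at (100,235), (236,205), (255,275) and (361,230); in the side view at about (418,190), (316,235), (273,187) and (192,240). I'll compute their distances from the base and the plate geometry.

```bash
cat > h.py <<'E'
import cv2, numpy as np
def load(n): return dict(np.load(f"pics/{n}.npz"))
def K(c): return np.array([[c['fx'],0,c['cx']],[0,c['fy'],c['cy']],[0,0,1]],float)
def ray(c,uv):
    p=cv2.undistortPoints(np.array(uv,float).reshape(-1,1,2),K(c),np.array(c['dist_coeffs'],float)).reshape(-1,2)
    d=np.c_[p[:,0],-p[:,1],-np.ones(len(p))]
    T=np.array(c['cam_to_world']); return T[:3,3],d@T[:3,:3].T
def onplane(c,uv,z):
    o,d=ray(c,uv); return o+d*((z-o[2])/d[:,2])[:,None]
def cloud(c):
    h,w=c['range_z'].shape; uv=np.stack(np.meshgrid(np.arange(w),np.arange(h)),-1).reshape(-1,2)
    o,d=ray(c,uv); return (o+d*c['range_z'].reshape(-1,1)).reshape(h,w,3)
def proj(c,P):
    T=np.linalg.inv(np.array(c['cam_to_world'])); q=np.atleast_2d(P)@T[:3,:3].T+T[:3,3]
    q=q*[1,-1,-1]
    return cv2.projectPoints(q,np.zeros(3),np.zeros(3),K(c),np.array(c['dist_coeffs'],float))[0].reshape(-1,2)
E
python3 - <<'E'
from h import *
for n,px in (("scene0",[(100,235),(236,205),(255,275),(361,230)]),("side0",[(418,190),(316,235),(273,187),(192,240)])):
    c=load(n); P=onplane(c,px,60); print(n,[(p.round()[:2].tolist(),round(float(np.hypot(*p[:2])))) for p in P])
# base plates by depth height + dark colour
for n,seed in (("scene0",[(100,235),(236,205),(255,275),(361,230)]),("side0",[(316,240),(273,197),(192,250)])):
    c=load(n); X=cloud(c); hsv=cv2.cvtColor(c['image'],cv2.COLOR_BGR2HSV)
    for s in seed:
        ctr=onplane(c,[s],20)[0]
        m=(hsv[...,2]<110)&(hsv[...,1]<140)&(abs(X[...,2]-12)<8)&(np.hypot(X[...,0]-ctr[0],X[...,1]-ctr[1])<150)
        m&=~((hsv[...,0]>10)&(hsv[...,0]<30)&(hsv[...,1]>60))
        v,u=np.nonzero(m); P=onplane(c,np.c_[u,v],12)[:,:2].astype(np.float32)
        print(n,s,len(u),cv2.minAreaRect(P))
c=load("scene0");s=load("side0")
a=cv2.resize(c['image'][165:255,195:285],None,fx=4.4,fy=4.4,interpolation=2)
b=cv2.resize(s['image'][190:280,270:360],None,fx=4.4,fy=4.4,interpolation=2)
cv2.imwrite("pics/crop0.png",np.hstack([a,b]))
E
```

```text
scene0 [([425.0, -674.0], 797), ([499.0, -190.0], 534), ([809.0, -252.0], 847), ([798.0, 160.0], 814)]
side0 [([403.0, -686.0], 796), ([497.0, -194.0], 534), ([806.0, -254.0], 845), ([780.0, 166.0], 797)]
scene0 (100, 235) 659 ((391.51092529296875, -676.17919921875), (108.14257049560547, 179.84617614746094), 66.72712707519531)
scene0 (236, 205) 619 ((514.2607421875, -200.45083618164062), (106.10354614257812, 177.23919677734375), 66.30076599121094)
scene0 (255, 275) 866 ((818.0089721679688, -259.86761474609375), (107.10597229003906, 179.301513671875), 57.22319793701172)
scene0 (361, 230) 671 ((767.5233764648438, 131.71600341796875), (182.59860229492188, 178.4544677734375), 55.53257751464844)
side0 (316, 240) 505 ((503.6441955566406, -194.0145721435547), (108.06307983398438, 179.8345947265625), 65.64418029785156)
side0 (273, 197) 413 ((808.92822265625, -253.33770751953125), (105.8175048828125, 181.56161499023438), 56.89981460571289)
side0 (192, 250) 598 ((777.8178100585938, 169.53753662109375), (105.75395965576172, 179.64170837402344), 57.472782135009766)
```

View pics/crop0.png

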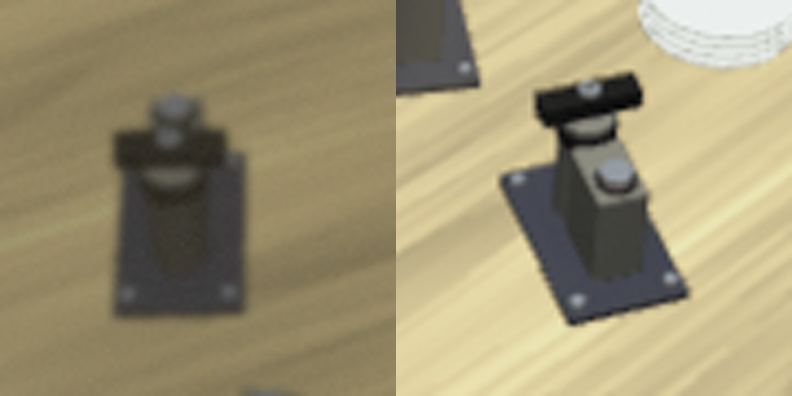

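The nearest one is at scene (236,205), side (316,235), 534 mm from the base. The next nearest is about 797 mm. The crop confirms a complete stand with its button block towards the robot, crossbar and screw. Its plate is 108x180 at yaw of about -0.42, and the bowl is on the other side. The scene and side views disagree by about 12 mm, so I'll refine with the wrist camera.

Run:
```python
from workcell import *
from h import *
s=read_state(); R=np.array(s['tool_rot']); p=np.array(s['eef_pos'])
c=load("wrist0"); T=c['cam_to_world']
print(R.round(3).tolist(),"cam in tool",(R.T@(T[:3,3]-p)).round(1),(R.T@T[:3,:3]).round(3).tolist())
yaw=-0.42; sx=np.array([np.cos(yaw),np.sin(yaw),0]); sy=np.array([-sx[1],sx[0],0]); d=np.array([0,0,-1.])
o=np.array([531,-209,0])
for nm,tx in (("y+",sy),("y-",-sy),("x+",sx),("x-",-sx)):
    Rr=np.c_[tx,np.cross(d,tx),d]
    for q in (o-68*sx+[0,0,300],o-68*sx+[0,0,116],o+[0,0,155],o+[0,0,225]):
        j=inverse_kinematics(q,Rr); print(nm,q.round(),None if j is None else np.round(j,2))
for n in ("scene0","side0","wrist0"):
    c=load(n);X=cloud(c);hsv=cv2.cvtColor(c['image'],cv2.COLOR_BGR2HSV)
    m=(hsv[...,0]>10)&(hsv[...,0]<30)&(abs(X[...,2])<40); print(n,"table z",np.median(X[...,2][m]))
```

```text
[[0.322, -0.947, -0.0], [-0.947, -0.322, 0.001], [-0.001, 0.0, -1.0]] cam in tool [   0.7  -78.8 -142.5] [[1.0, -0.0, 0.0], [-0.0, -0.952, -0.307], [0.001, 0.307, -0.952]]
y+ [ 469. -181.  300.] [ 0.82  0.32 -0.72  1.8   0.23  1.11  1.18]
y+ [ 469. -181.  116.] [ 0.72  0.57 -0.63  1.99  0.49  0.74  0.94]
y+ [ 531 -209  155] [ 0.73  0.6  -0.65  1.79  0.45  0.9   1.02]
y+ [ 531 -209  225] [ 0.75  0.52 -0.68  1.73  0.37  1.03  1.09]
y- [ 469. -181.  300.] [ 0.33  0.25 -0.09  1.83  0.03  1.06 -1.77]
y- [ 469. -181.  116.] [ 0.24  0.5   0.01  2.02 -0.01  0.62 -1.73]
y- [ 531 -209  155] [ 0.26  0.53  0.02  1.82 -0.01  0.79 -1.71]
y- [ 531 -209  225] [ 0.28  0.44 -0.01  1.75  0.    0.95 -1.72]
x+ [ 469. -181.  300.] [ 0.59  0.28 -0.42  1.81  0.13  1.08 -0.3 ]
x+ [ 469. -181.  116.] [ 0.53  0.52 -0.36  2.    0.29  0.67 -0.44]
x+ [ 531 -209  155] [ 0.52  0.55 -0.35  1.8   0.24  0.83 -0.36]
x+ [ 531 -209  225] [ 0.54  0.46 -0.37  1.74  0.19  0.98 -0.32]
x- [ 469. -181.  300.] [ 1.16  0.5  -1.27  1.79  0.51  1.23  2.48]
x- [ 469. -181.  116.] [-0.38  0.72  0.93  2.05 -0.83  0.8  -2.5 ]
x- [ 531 -209  155] [-0.38  0.81  1.06  1.85 -0.85  1.01 -2.52]
x- [ 531 -209  225] [-0.46  0.8   1.23  1.79 -0.83  1.18 -2.52]
scene0 table z -0.14622199394193558
side0 table z -0.6476565316859251
wrist0 table z 0.17980311525434445
```

```bash
cat >> h.py <<'E'
yaw0=-0.42
def frames(yaw):
    sx=np.array([np.cos(yaw),np.sin(yaw),0]); sy=np.array([-sx[1],sx[0],0]); d=np.array([0,0,-1.])
    return sx,sy,np.c_[sy,np.cross(d,sy),d],np.c_[sx,np.cross(d,sx),d]
E
python3 - <<'E'
from workcell import *
from h import *
sx,sy,Rp,Rg=frames(yaw0); o=np.array([531,-209,0.])
p=read_state()['eef_pos']; movel([p[0],p[1],310])
movep(o-68*sx+[0,0,300],Rp)
c=camera("wrist"); cv2.imwrite("pics/wrist1.png",c['image']); np.savez("pics/wrist1.npz",**c)
print(read_state()['time'],read_state()['eef_pos'])
E
```

```text
2.6583 [ 468.72699319 -182.11938386  299.84896201]
```

View pics/wrist1.png

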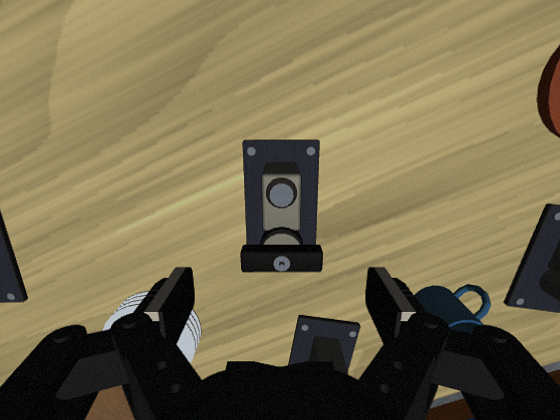

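The wrist view shows the stand: plate corners (243,140) and (319,140), button (281,192), crossbar centred at (281,258), screw at (281,263).

Run:
```python
from h import *
c=load("wrist1"); X=cloud(c); hsv=cv2.cvtColor(c['image'],cv2.COLOR_BGR2HSV)
g=c['image'][165:285,220:340]
cv2.imwrite("pics/crop1.png",cv2.resize(g,None,fx=5,fy=5,interpolation=2))
def cen(m):
    n,l,st,ce=cv2.connectedComponentsWithStats(m.astype(np.uint8)); k=1+st[1:,4].argmax(); return ce[k],st[k]
sub=np.zeros(X.shape[:2],bool); sub[140:285,230:335]=1
# button top: bright bluish steel
B=c['image'].astype(int)
m=sub&(B[...,0]>B[...,2]+2)&(hsv[...,2]>95); ce,st=cen(m&(np.arange(420)[:,None]<225)); print("button",ce,st)
b=onplane(c,[ce],122)[0]; print(b.round(1), 'depth z',X[int(ce[1]),int(ce[0])].round(1))
ce,st=cen(m&(np.arange(420)[:,None]>235)); print("screw",ce,st); s=onplane(c,[ce],160)[0]; print(s.round(1),X[int(ce[1]),int(ce[0])].round(1))
v=(s-b)[:2]; print("dist",np.hypot(*v),"yaw",np.arctan2(v[1],v[0]))
# bar top from depth
mb=sub&(abs(X[...,2]-150)<6); v_,u_=np.nonzero(mb); r=cv2.minAreaRect(onplane(c,np.c_[u_,v_],150)[:,:2].astype(np.float32)); print("bar",r,np.median(X[mb][:,2]))
# plate
m=sub&(abs(X[...,2]-12)<5)&(hsv[...,2]<110); v_,u_=np.nonzero(m); print("plate",cv2.minAreaRect(onplane(c,np.c_[u_,v_],12)[:,:2].astype(np.float32)))
```

```text
button [281.06763285 194.73671498] [270 184  23  23 414]
[ 473.7 -182.9  122. ] depth z [ 473.  -182.7  121.5]
screw [281.30625 263.5    ] [274 257  16  14 160]
[ 533.3 -209.4  160. ] [ 534.1 -210.2  156.8]
dist 65.18773344588698 yaw -0.41955755769407155
bar ((534.83642578125, -210.2170867919922), (89.27574157714844, 27.804445266723633), 65.81136322021484) 150.6713131968719
plate ((499.7619323730469, -194.57962036132812), (109.29205322265625, 159.75149536132812), 65.8341293334961)
```

View pics/crop1.png

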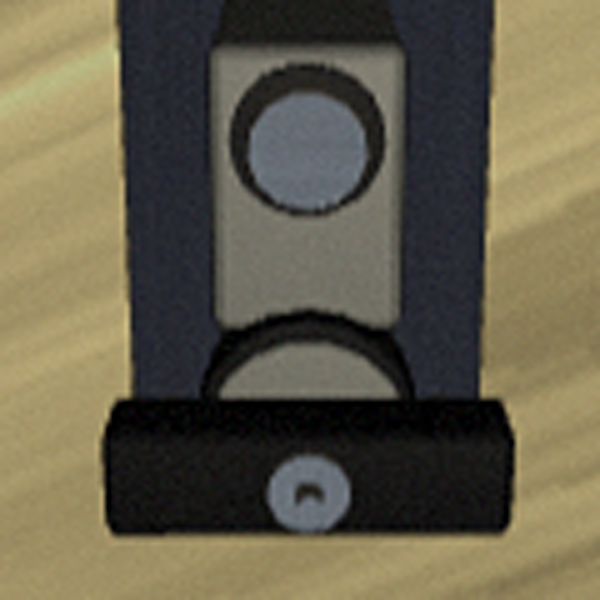

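Run:
```python
from workcell import *
from h import *
sx,sy,Rp,Rg=frames(-0.422); col=np.array([534.8,-210.2,0.]); bt=col-70*sx
clamp(); movep(bt+[0,0,160],Rp)
print(read_state()['finger_gap'],read_state()['ft_force'])
movel(bt+[0,0,128],max_speed=80,guard=8)
r=movel(bt+[0,0,111],max_speed=25,guard=9)
s=read_state(); print(r,s['time'],s['eef_pos'],s['ft_force'])
wait(0.4)
c=camera("side"); cv2.imwrite("pics/side2.png",cv2.resize(c['image'][170:290,250:370],None,fx=5,fy=5,interpolation=2)); np.savez("pics/side2.npz",**c)
print(read_state()['ft_force'])
```

```text
-0.4667359202615107 [ 0.42986834 -0.00242775  0.32601039]
True 5.1167 [ 471.27155854 -181.69348813  115.95325239] [-2.97718783e+00 -1.30918809e-02  1.37828285e+01]
[-3.00022425  0.94817709 14.67336331]
```

View pics/side2.png

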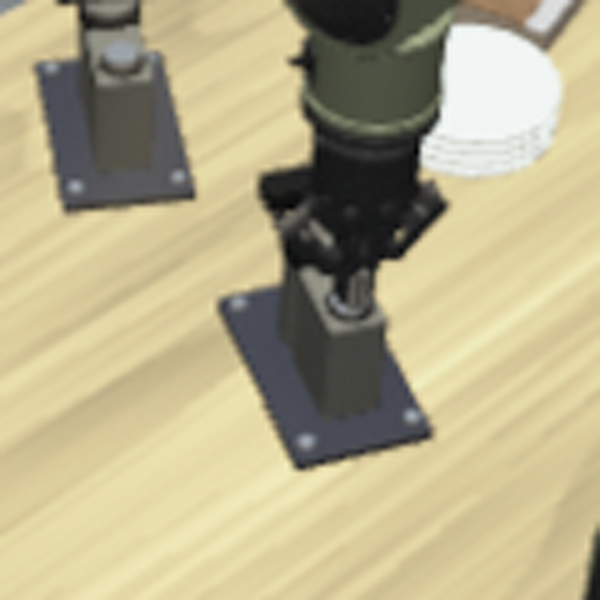

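The tool is on the button, fully pressed at z=116, and the crossbar appears raised. I'll back off and check from above.

Run:
```python
from workcell import *
from h import *
sx,sy,Rp,Rg=frames(-0.422); col=np.array([534.8,-210.2,0.]); bt=col-70*sx
movel(bt+[0,0,300],max_speed=200)
open_gripper()
movep(col-50*sx+[0,0,300],Rg)
c=camera("wrist"); cv2.imwrite("pics/wrist3.png",c['image']); np.savez("pics/wrist3.npz",**c)
s=read_state(); print(s['time'],s['finger_gap'],s['eef_pos'])
X=cloud(c); m=(X[...,2]>140)&(X[...,2]<200)&(np.hypot(X[...,0]-col[0],X[...,1]-col[1])<60)
z=X[m][:,2]; print("z hist",np.histogram(z,np.arange(140,202,5)))
zt=np.median(z[z<np.percentile(z,95)]); 
mb=m&(abs(X[...,2]-zt)<4); v,u=np.nonzero(mb); print(zt,cv2.minAreaRect(onplane(c,np.c_[u,v],zt)[:,:2].astype(np.float32)))
```

```text
8.8417 85.58898441318982 [ 489.15961395 -189.72875178  299.98555902]
z hist (array([   0,    0,    0,    0,   33,   81,   88,  167, 2341,  162,   42,
          0]), array([140, 145, 150, 155, 160, 165, 170, 175, 180, 185, 190, 195, 200]))
181.7735285695119 ((535.8349609375, -209.85928344726562), (89.5501480102539, 25.93276023864746), 65.9680404663086)
```

View pics/wrist3.png

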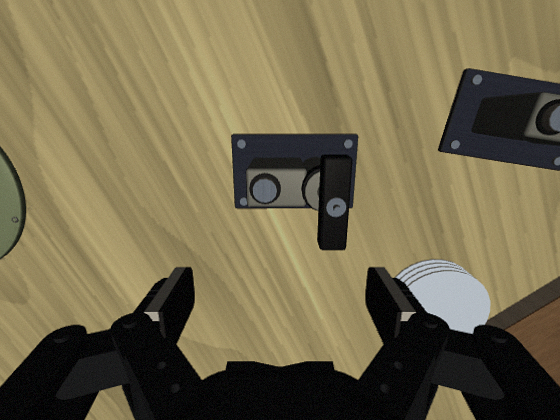

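The column is at its first stop: bar top at z≈182 (about 32 mm extension), bar centre (535.5,-210), crossbar at (334,202) in the picture. Next I'll grip it across its width.

Run:
```python
from workcell import *
from h import *
sx,sy,Rp,Rg=frames(-0.421); col=np.array([535.5,-210.0,0.])
movep(col+[0,0,260],Rg)
r=movel(col+[0,0,152],max_speed=100,guard=10)
print(r,read_state()['ft_force'])
if not r:
    clamp(); s=read_state(); print(s['time'],s['finger_gap'],s['ft_force'],s['eef_pos'])
    c=camera("side"); cv2.imwrite("pics/side4.png",cv2.resize(c['image'][170:290,250:370],None,fx=5,fy=5,interpolation=2))
    c=camera("wrist"); cv2.imwrite("pics/wrist4.png",c['image'])
```

```text
False [-0.09503328  0.35074689  0.59468439]
11.0167 24.702968024299786 [ 3.07451749 -0.84258158  0.58689778] [ 535.84689493 -210.17160564  152.15865167]
```

```bash
python3 -c "
import cv2,numpy as np
a=cv2.resize(cv2.imread('pics/side4.png'),(400,400));b=cv2.resize(cv2.imread('pics/wrist4.png')[120:420,130:430],(400,400))
cv2.imwrite('pics/both4.png',np.hstack([a,b]))"
```

```text
(no output)
```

View pics/both4.png

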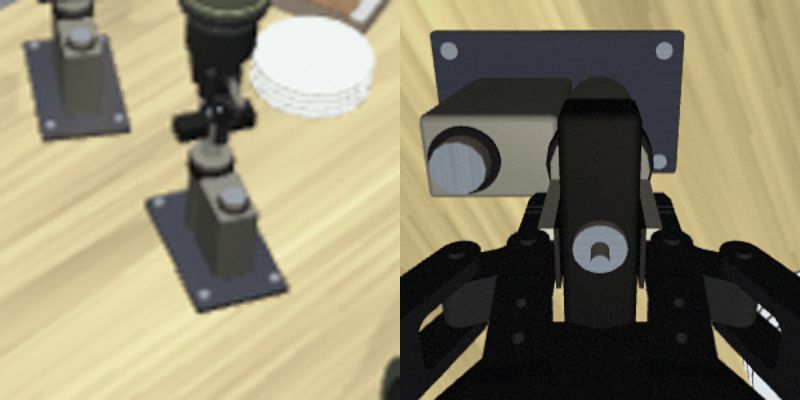

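The bar is held between the pads (gap 24.7 mm) on either side of the screw, with low side force. Now I'll draw it up.

Run:
```python
from workcell import *
from h import *
p=np.array(read_state()['eef_pos']); 
def st(t): s=read_state(); print(t,round(s['time'],2),np.round(s['eef_pos'],1),np.round(s['ft_force'],1),round(s['finger_gap'],1))
r=movel([p[0],p[1],152+58],max_speed=60,guard=25); st(r)
if not r:
    r=movel([p[0],p[1],152+76],max_speed=20,guard=12); st(r)
wait(0.3); st('w')
c=camera("wrist"); cv2.imwrite("pics/wrist5.png",c['image'])
c=camera("side"); np.savez("pics/side5.npz",**c); a=c['image'][150:270,250:370]
c=camera("scene"); np.savez("pics/scene5.npz",**c); b=c['image'][140:240,185:285]
cv2.imwrite("pics/both5.png",np.hstack([cv2.resize(x,(400,400),interpolation=2) for x in (a,b)]))
st('e')
```

```text
False 12.23 [ 535.8 -210.2  209.6] [ 4.7 -2.2 -5.9] 25.1
True 12.85 [ 535.8 -210.1  220.2] [ 5.5 -2.2 -6.6] 24.9
w 13.15 [ 535.8 -210.2  220. ] [ 5.4 -2.  -7. ] 25.0
e 13.3 [ 535.8 -210.1  220.1] [ 5.8 -1.4 -6.6] 25.0
```

View pics/both5.png

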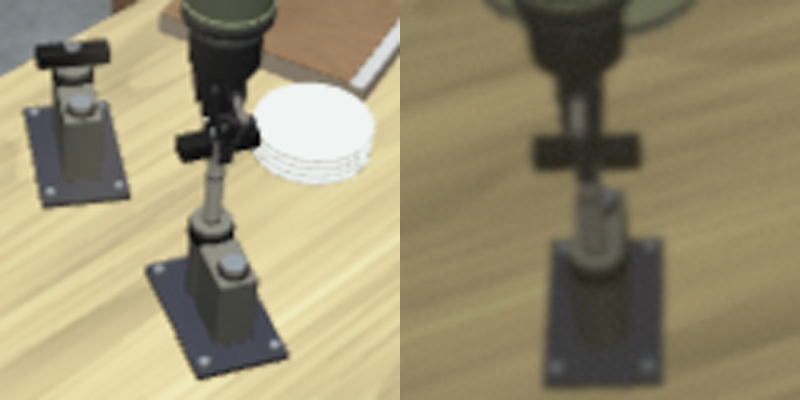

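View pics/wrist5.png

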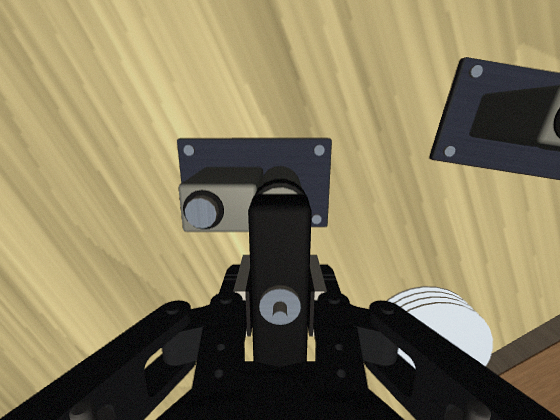

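It stopped at z=220, 68 mm above the grip, so the extension is about 100 mm. The guard relaxed the force to the spring load alone, so I'll nudge up slightly to confirm it is on the hard stop and leave a light upward push.

Run:
```python
from workcell import *
from h import *
def st(t): s=read_state(); print(t,round(s['time'],2),np.round(s['eef_pos'],2),np.round(s['ft_force'],1),round(s['finger_gap'],1))
p=np.array(read_state()['eef_pos'])
for dz in (0.5,1.0,1.5):
    r=movel([p[0],p[1],p[2]+dz],max_speed=10,guard=25); wait(0.15); st((dz,r))
    if r or read_state()['ft_force'][2]<-16: break
wait(0.6); st('h')
c=camera("wrist"); X=cloud(c); cv2.imwrite("pics/wrist6.png",c['image'])
m=(X[...,2]>235)&(X[...,2]<268)&(np.hypot(X[...,0]-535.5,X[...,1]+210)<60)
# bar end away from fingers
print("bar z hist",np.histogram(X[m][:,2],np.arange(235,269,3)))
c=camera("side"); X=cloud(c); S=X[150:270,250:370]
m=(S[...,2]>235)&(S[...,2]<262)&(np.hypot(S[...,0]-535.5,S[...,1]+210)<50); print(np.histogram(S[m][:,2],np.arange(235,269,3)))
```

```text
(0.5, False) 13.7 [ 535.78 -210.16  220.01] [ 4.8 -2.2 -7.9] 25.0
(1.0, False) 14.1 [ 535.83 -210.08  220.46] [ 5.1 -1.3 -7.8] 25.1
(1.5, False) 14.5 [ 535.77 -210.15  220.5 ] [  8.   -3.1 -14.9] 24.9
h 15.1 [ 535.79 -210.13  220.53] [  7.9  -3.6 -15.5] 25.0
bar z hist (array([ 236,  246,  269,  328, 4313, 4538,  793,  653,  349,  402,  712]), array([235, 238, 241, 244, 247, 250, 253, 256, 259, 262, 265, 268]))
(array([11, 18, 21, 24, 22, 27, 14,  4,  3,  0,  0]), array([235, 238, 241, 244, 247, 250, 253, 256, 259, 262, 265, 268]))
```

It is on the hard stop: the force rose from 8 to 15 N with no further travel, and the bar top is at about 250 mm, as expected. I'll check that the bystanders haven't moved, then hand in.

Run:
```python
from h import *
a=load("scene0")['image'];b=load("scene5")['image']
d=cv2.GaussianBlur(cv2.absdiff(a,b).max(2),(5,5),0)
for n,(u,v,r) in dict(bowl=(337,177,22),mug=(311,249,14),vase=(379,155,14),plates=(170,266,24)).items(): print(n,d[v-r:v+r,u-r:u+r].max())
from workcell import *
s=read_state(); print(s['eef_pos'],s['ft_force'],s['finger_gap'])
finish_job()
```

```text
bowl 4
mug 4
vase 4
plates 3
[ 535.78745227 -210.14416293  220.5255057 ] [  9.36391009  -2.20830377 -16.1459915 ] 25.137020649044377
the job is handed in; nothing more can be done
```

The job is done and handed in: the stand's column is fully extended, and the gripper is still holding the crossbar at the second stop.

- **Which stand:** of the four lookalikes I took the nearest to the robot's base, 534 mm away; the next was about 797 mm.
- **Button and first stop:** I pressed the button fully down, to z = 116 mm. The column then sprang up by itself to an extension of about 32 mm.
- **Second stop:** I gripped the crossbar across its width and drew it up 68 mm. The bar top then measured about 250 mm, the expected height at the second stop. A small further push raised the load from about 8 N to 15 N with no more travel, so it is on the hard end.
- **At hand-in:** the grip was steady with a 25 mm gap, holding a light upward push of about 8 N beyond the spring. There is also a side force of about 9 N, probably from slight off-centring of the grip.
- **Bystanders:** the bowl, mug, vase and plates look unchanged between the first scene picture and one taken with the column up.
- **Timing:** the last reading before hand-in was about 15 s, within the 45 s limit.

One check disagreed: the scene and side cameras placed the stand about 12 mm apart. I worked from close-up wrist camera measurements instead, and those matched the stand's stated dimensions.

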